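# Count to the third gap and push the filter tin home

### The arm

A 6-joint arm with a two-finger parallel gripper is mounted at the origin on a cart in front of the work surface, level with it; the furniture and walls round the work are solid. World frame = base frame: x ahead of the robot, y to its left, z up, the work surface at z = 0. Lengths are in mm, angles in rad, forces in N, time in s.
With the tool pointing down it reaches from about 275 to 725 mm from the base axis. Payload 15.9 kg.
Tool frame: the origin (TCP) lies at the very end of the fingers, on their centre line; the grasp point (between the pads) lies 19 mm behind it; z points along the fingers, y is the line along which they close (so a half turn about z gives the same grasp; the last joint's range is limited). The gripper opens to 85 mm and grips with 20 to 120 N. Pads are 22 mm wide; open, the fingers measure 114 mm over their backs; the gripper's body (76 mm by 85 mm) begins 54 mm behind the grasp point. The pads swing forward as they close: fully open they stand 13 mm farther back than shut.
Start: joints at [1.176, 0.213, -0.034, 1.323, 0, 1.571], TCP at [192.304, 461.524, 231.306] pointing down, gripper open.
Joint ranges: [-2.98, 2.98], [-0.74, 1.72], [-1.14, 1.35], [-2.1, 2.04], [-1.57, 1.44], [-3.14, 3.14]. Speed limits (rad/s): [1.89, 1.89, 2.39, 2.57, 3.14, 3.14].

### API

Orientations are given as a 3x3 rotation matrix whose columns are the frame's x, y, z axes.
In Python, from station import manip gives the robot as it stands. The module is installed in compiled form; this text tells all that it offers.
- The arm moves only by the tool send_rows, never from a script. Its argument "motion" is a list of rows, each a list of 7 numbers: the shift along the tool's x, y, z in m, then the turn, a rotation vector about the tool's x, y, z in rad, then the opening, from 0 (shut) to 1 (fully open). A call has 1 to 12 rows; each row is the pose to reach, as a shift and turn from the pose commanded when the call began, along the tool's axes at that moment; what a row does not reach only later rows make up. A row lasts 1/10 s, in which the tool goes at most 50 mm and 8.59 degrees, less where a joint would pass 70% of its speed; a pose out of reach is approached as far as the arm can. A call with a gripper value outside its range is refused whole. The fingers move at their own pace and stop on an object; the grip force is fixed at half the most. Time passes only in rows, so rows that repeat a pose let the fingers close. It gives the time, the measured TCP pose, the force, the opening and the grip force at its end, in the units of the state.
- manip.sense(): the state, without advancing time (a new reading comes with each control period).
- manip.grab_frame(name): name is "scene" or "top" or "wrist"; returns the picture (400x640x3 uint8, red, green, blue); there is no depth.
- manip.camera_info(name): a dict with "mtx" (3x3 intrinsics, pixels), "dist" ([k1, k2, p1, p2, k3] as OpenCV has them; the pictures are not rectified), "world_to_cam" (4x4, takes a point from world to camera coordinates). Camera axes: x right, y down, z forward; pixel columns grow to the right and rows downward; lengths in mm; the calibration is good to about 2 mm. A picture is of the moment at which its call begins: read the wrist's pose just before it. camera_info takes no time and is no camera call; for the wrist camera it gives the pose at the moment of the call.
- manip.job_done(): hands the job in; it is judged then, once.
The state is a dict: "time": time; "qpos": joint angles; "dq": joint speeds; "tau": joint torques, N m; "ee_pos": TCP position; "tcp_rot": TCP orientation; "contact_force": force on the tool from outside, world axes, zero at the start; "ft_torque": the same for the moment, N m; "grip_width": finger opening in mm; "grasp_force": force on a finger pad.
Only numpy, scipy, OpenCV 4.12 (cv2) and the standard library are available. Lean on these libraries where they do the work, as an engineer would, in place of code of your own. Each camera call takes 0.05 s, during which the arm holds its last target. There are 200 camera calls.

### The job

Count off the rack's gaps with a fingertip: starting from the tall end, touch the top of the first, second and third dividers in that order, and no divider beyond them (a gap counts whether or not a pot stands in it). Then push the round filter tin along the bench with the fingers into the third gap, between the second and third dividers, until it rests against the back. Do not pick up or tip the tin, leave it where it is while counting, and do not disturb the two pots in the rack or the things around it.

Things in the scene. Friction and masses are not known exactly. Their poses are not given: they have to be found in the camera images.
- rack: Fixed floorless rack: 6 equal gaps along its y axis, 72 mm pitch, 66 mm clear, open above and to the robot (-x side). 5 white dividers; divider fronts at x = -23 mm. Aluminium back wall 42 mm high at +x with a grey plinth (18 mm high) at its foot, face at x = +17 mm, so gaps are 40 mm deep. Overall 46 x 470 mm. Origin on the bench, middle of the rack; turned up to 0.15 rad.
- tall_end: The tall end piece: white upright block 46 x 22 x 80 mm that closes the rack at one end (at either y = +221 or y = -224 mm in the rack's frame). The gaps are counted from this end. Fixed; origin centre of its underside.
- low_end: The low end piece: a thinner and lower white block, 46 x 10 x 30 mm, at the rack's other end. Fixed; origin centre of its underside.
- divider_1: Divider 1 of 5, numbered from the rack's +y end (whichever end is tall): upright white plate, 6 mm thick across y, reaching in x from -23 to +23 mm, rounded top edge 56 mm above the bench. Fixed to the rack; origin on the bench under its middle, axes as the rack's.
- divider_2: Divider 2 of 5, numbered from the rack's +y end (whichever end is tall): upright white plate, 6 mm thick across y, reaching in x from -23 to +23 mm, rounded top edge 56 mm above the bench. Fixed to the rack; origin on the bench under its middle, axes as the rack's.
- divider_3: Divider 3 of 5, numbered from the rack's +y end (whichever end is tall): upright white plate, 6 mm thick across y, reaching in x from -23 to +23 mm, rounded top edge 56 mm above the bench. Fixed to the rack; origin on the bench under its middle, axes as the rack's.
- divider_4: Divider 4 of 5, numbered from the rack's +y end (whichever end is tall): upright white plate, 6 mm thick across y, reaching in x from -23 to +23 mm, rounded top edge 56 mm above the bench. Fixed to the rack; origin on the bench under its middle, axes as the rack's.
- divider_5: Divider 5 of 5, numbered from the rack's +y end (whichever end is tall): upright white plate, 6 mm thick across y, reaching in x from -23 to +23 mm, rounded top edge 56 mm above the bench. Fixed to the rack; origin on the bench under its middle, axes as the rack's.
- gap_3 (a point): Where the tin's origin lies when the tin is fully home in the middle of the gap between divider_2 and divider_3 (third gap if the tall end is at the rack's +y end). Axes as the rack's. 12.5 mm behind the divider fronts.
- gap_4 (a point): The same for the gap between divider_3 and divider_4 (third gap if the tall end is at the rack's -y end).
- filter_tin: Round, flat tin, white with a green lid, 58 mm across, 24 mm high (the solid part is 55 mm across and 18 mm high), about 80 g; stands loose on the bench in front of the rack. It slides when pushed near the bench. When home against the plinth it sticks out about 15 mm in front of the dividers. Origin centre of its underside, z up.
- dark_pot: Black round pot with screw lid, 48 mm across, 50 mm high, loose, standing in the second gap from one end of the rack. Leave alone. Origin centre of its underside.
- septa_pot: White round pot with orange lid, 40 mm across, 42 mm high, loose, standing in the second gap from the other end. Leave alone. Origin centre of its underside.
- calculator: Desk calculator 70 x 118 x 14 mm lying loose left of the work. Leave alone. Origin centre of its underside.
- timer: White bench timer 56 x 62 x 16 mm lying loose right of the work. Leave alone. Origin centre of its underside.
- amber_bottle: Amber bottle 52 mm across, 105 mm high, loose, left of the rack. Leave alone. Origin centre of its underside.
Things that resemble listed ones, but are neither listed nor needed, are in the scene too. There is more than one size of the filter_tin; the one meant has the size given above.

How it is judged:
By the outcome, as a careful person would: the job done as asked, in the order asked, and still so for the second after the job is handed in, with the robot touching nothing.
It also fails if it takes over 72 s, if anything falls off the work surface, if the arm or the gripper's body presses on something with over 40 N, if the wrist force passes 120 N, or if a joint passes its speed limit or range.

## Working session

There is one attempt and no reset: what is moved stays moved. The work goes in short steps, Python scripts to look and compute and a tool call to move; the robot and the scene stay as the last step left them, time stands still between calls to the robot, and variables do not carry over. Pictures are saved under pics/ and viewed, at most 10 in all, crops included, and the job is handed in when it is done.

Besides the shell and the picture viewer there is one more tool, called by a JSON object that holds its "fn" and its "kwargs", one argument or row to a line. send_rows: Moves the arm, as the interface text tells. Its arguments: {"type":"object","properties":{"motion":{"type":"array","items":{"type":"array","items":{"type":"number"}}}},"required":["motion"]}

```bash
mkdir -p pics
cat > h.py <<'E'
import numpy as np, cv2
from station import manip
def snap(n,f):
    im=manip.grab_frame(n)[:,:,::-1].copy(); cv2.imwrite('pics/'+f,im); return im
def ray(n,pts,z,ci=None):
    c=ci or manip.camera_info(n); T=np.array(c['world_to_cam'])
    u=cv2.undistortPoints(np.array(pts,float).reshape(-1,1,2),np.array(c['mtx']),np.array(c['dist'])).reshape(-1,2)
    R=T[:3,:3]; o=-R.T@T[:3,3]; d=np.c_[u,np.ones(len(u))]@R
    return o+d*((np.broadcast_to(z,len(u))-o[2])/d[:,2])[:,None]
def proj(n,P):
    c=manip.camera_info(n); T=np.array(c['world_to_cam'])
    return cv2.projectPoints(np.array(P,float).reshape(-1,1,3),cv2.Rodrigues(T[:3,:3])[0],T[:3,3],np.array(c['mtx']),np.array(c['dist']))[0].reshape(-1,2)
E
python3 - <<'E'
from h import *
snap('top','top.png');snap('scene','scene.png')
s=manip.sense();print(s['ee_pos'],s['tcp_rot'],s['time'])
for n in('top','scene'):
    T=np.array(manip.camera_info(n)['world_to_cam']);print(-T[:3,:3].T@T[:3,3])
E
```

```text
[192.16692034 461.27339891 230.87548304] [[-9.23089133e-01  3.84585870e-01 -4.01537409e-04]
 [ 3.84586079e-01  9.23088688e-01 -9.06652017e-04]
 [ 2.19690859e-05 -9.91346322e-04 -9.99999508e-01]] 0.1
[ 451.42139247  109.56276522 1086.67838026]
[  -5.65044317 -368.71575377  645.98464652]
```

View pics/top.png

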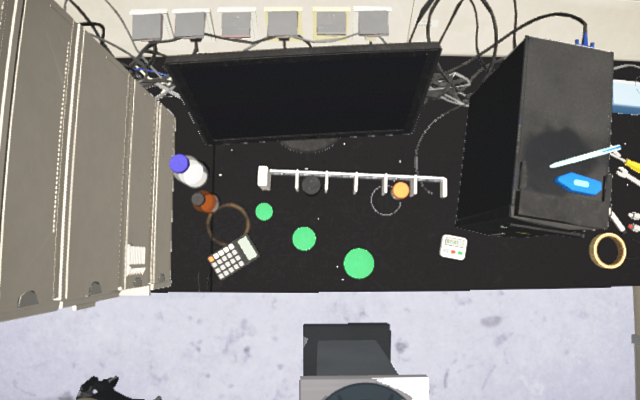

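View pics/scene.png

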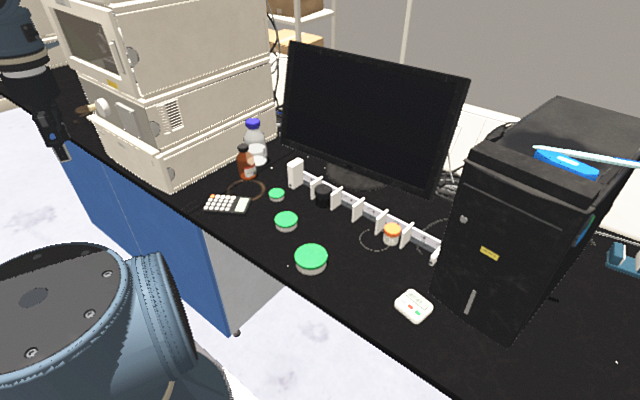

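The top view shows the tall end at the left (263,177), dividers at columns of about 297, 326, 356, 386 and 415, and three green tins at (264,211), (304,238) and (359,263). The monitor stands behind the rack. I'll enlarge it and measure.

Run:
```python
from h import *
im=cv2.imread('pics/top.png')
cv2.imwrite('pics/crop.png',cv2.resize(im[155:285,245:455],None,fx=3.8,fy=3.8,interpolation=cv2.INTER_CUBIC))
h=cv2.cvtColor(im,cv2.COLOR_BGR2HSV)
m=cv2.inRange(h,(50,120,80),(85,255,255))
n,l,st,ce=cv2.connectedComponentsWithStats(m)
for i in range(1,n):
    if st[i,4]>60:
        x,y,w,hh,a=st[i]; c=ce[i]
        P=ray('top',[c,(x-.5,c[1]),(x+w-.5,c[1])],24); print(c,P[0].round(1),'diam',abs(P[1]-P[2])[:2].round(1))
```

```text
[263.64566929 211.03543307] [560.3 246.4  24. ] diam [ 0.2 44.5]
[303.43544858 238.10940919] [493.3 148.3  24. ] diam [ 0.2 58.8]
[358.33594771 262.95816993] [432.1  14.5  24. ] diam [ 0.5 75.7]
```

View pics/crop.png

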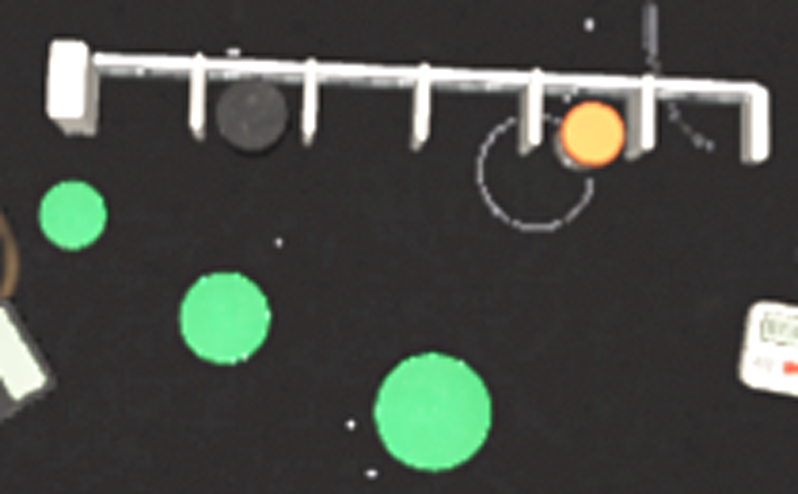

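```bash
cat > rk.py <<'E'
from h import *
from scipy.optimize import least_squares
f=lambda P:(np.array(P,float)+.5)/3.8-.5+[245,155]
pts=f([(200,54),(312,60),(425,65),(537,70),(649,75),(52,42),(88,42),(86,120),(50,118),(744,160),(768,160)])
L=[(23,108-72*i+0,56) for i in range(5)] 
L=[(23,144-72*i,56) for i in range(5)]+[(23,232,80),(23,210,80),(-23,210,80),(-23,232,80),(-23,-216,30),(-23,-226,30)]
L=np.array(L,float)
def W(p,l=L):
    c,s=np.cos(p[2]),np.sin(p[2]); return np.c_[p[0]+c*l[:,0]-s*l[:,1],p[1]+s*l[:,0]+c*l[:,1],l[:,2]]
E
python3 - <<'E'
from rk import *
ci=manip.camera_info('top')
r=least_squares(lambda p:(proj('top',W(p))-pts).ravel(),[640,0,0],loss='soft_l1')
print(r.x.round(3)); print((proj('top',W(r.x))-pts).round(1).tolist())
p=r.x
print('div tops',W(p,np.array([(0,144-72*i,56) for i in range(3)])).round(1).tolist())
print('gap home',W(p,np.array([(-10.5,36,0),(-60,36,0)])).round(1).tolist())
# overlay check on scene
im=cv2.imread('pics/scene.png')
q=proj('scene',W(p,np.array([(x,144-72*i,56) for i in range(5) for x in(-23,23)]+[(-23,210,80),(-23,232,80)],float)))
for a in q: cv2.circle(im,tuple(int(round(4*v)) for v in a),6,(0,0,255),-1,shift=2) if 0 else cv2.circle(im,tuple(int(round(v)) for v in a),1,(0,0,255),-1)
cv2.imwrite('pics/ov.png',cv2.resize(im[140:280,230:450],None,fx=3.6,fy=3.6,interpolation=cv2.INTER_CUBIC))
E
```

```text
[ 6.28127e+02  2.05740e+01 -4.80000e-02]
[[-0.5, 0.5], [-0.3, 0.2], [-0.3, 0.2], [-0.1, 0.3], [-0.1, 0.3], [0.8, 0.1], [0.6, 0.5], [-0.0, -0.9], [0.1, -0.7], [1.0, -0.5], [-1.3, -0.3]]
div tops [[635.1, 164.4, 56.0], [631.6, 92.5, 56.0], [628.1, 20.6, 56.0]]
gap home [[619.4, 57.0, 0.0], [569.9, 59.4, 0.0]]
```

View pics/ov.png

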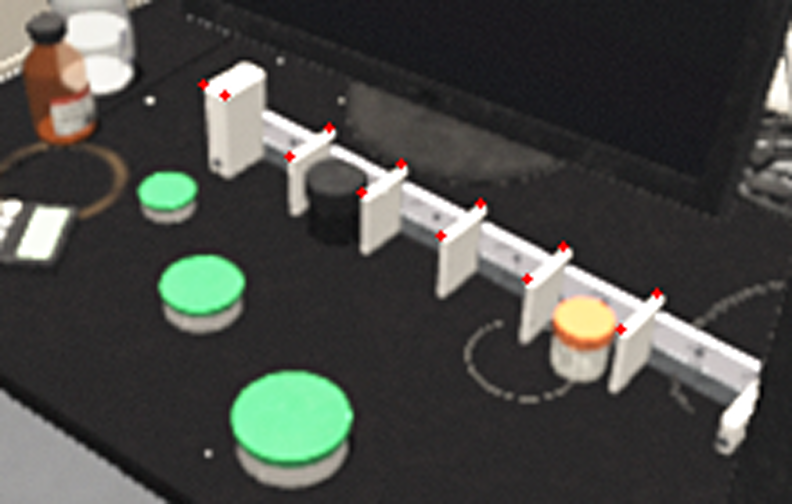

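The overlay lands on the divider tops, so the rack pose is good to about 2 mm: (628, 21), yaw −0.048, tall end at +y. The middle tin, at (493,148), measures 58.8 mm, which is the right one. I'll start moving with the fingers shut, and check the monitor clearance at the same time.

{"fn": "send_rows", "kwargs": {
  "motion": [
    [-0.03,-0.015,0,0,0,-0.03,0],
    [-0.07,-0.035,0,0,0,-0.08,0],
    [-0.11,-0.055,0,0,0,-0.13,0],
    [-0.15,-0.075,0,0,0,-0.18,0],
    [-0.19,-0.095,0,0,0,-0.23,0],
    [-0.23,-0.115,0,0,0,-0.28,0],
    [-0.27,-0.135,0,0,0,-0.32,0],
    [-0.3,-0.15,0,0,0,-0.347,0],
    [-0.311,-0.153,0,0,0,-0.347,0],
    [-0.311,-0.153,0,0,0,-0.347,0],
    [-0.311,-0.153,0,0,0,-0.347,0],
    [-0.311,-0.153,0,0,0,-0.347,0]
  ]
}}

```text
time: 1.3
ee_pos: [419.8, 201.5, 231.3]
tcp_rot: [[-0.999, 0.047, -0.0], [0.047, 0.999, 0.0], [0.0, 0.0, -1.0]]
contact_force: [-1.1, -0.2, 0.9]
grip_width: -0.0
grasp_force: 0.0
```

```bash
cat > w.py <<'E'
from h import *
PK=np.array([628.1,20.6]);A=-.048
def st():
    s=manip.sense();R=np.array(s['tcp_rot']);p=np.array(s['ee_pos']);c,n=np.cos(A),np.sin(A)
    d=p[:2]-PK; print('t',round(s['time'],2),'world',p.round(1),'rack',np.round([c*d[0]+n*d[1],-n*d[0]+c*d[1],p[2]],1),'F',np.round(s['contact_force'],1),'w',round(s['grip_width'],1))
    print('yaw err of tool y vs rack y',round(np.arctan2(R[1,1],R[0,1])-np.pi/2-A,4),'tilt',R[:2,2].round(4),'q6',round(s['qpos'][5],2)); return s
E
python3 - <<'E'
from w import *
st()
for z in (60,100,150): print(z,ray('top',[(210,141),(300,138),(415,130)],z).round(0).tolist())
E
```

```text
t 1.3 world [419.8 201.5 231.3] rack [-216.7  170.7  231.3] F [-1.1 -0.2  0.9] w -0.0
yaw err of tool y vs rack y 0.0013 tilt [-0.0003  0.0001] q6 0.49
60 [[729.0, 375.0, 60.0], [735.0, 155.0, 60.0], [755.0, -126.0, 60.0]]
100 [[718.0, 365.0, 100.0], [724.0, 154.0, 100.0], [743.0, -117.0, 100.0]]
150 [[705.0, 352.0, 150.0], [710.0, 151.0, 150.0], [728.0, -106.0, 150.0]]
```

{"fn": "send_rows", "kwargs": {
  "motion": [
    [-0.04,-0.005,0,0,0,0,0],
    [-0.08,-0.01,0.02,0,0,0,0],
    [-0.12,-0.015,0.05,0,0,0,0],
    [-0.16,-0.02,0.08,0,0,0,0],
    [-0.19,-0.025,0.11,0,0,0,0],
    [-0.205,-0.027,0.135,0,0,0,0],
    [-0.205,-0.027,0.15,0,0,0,0],
    [-0.205,-0.027,0.16,0,0,0,0],
    [-0.205,-0.027,0.165,0,0,0,0],
    [-0.205,-0.027,0.165,0,0,0,0],
    [-0.205,-0.027,0.165,0,0,0,0]
  ]
}}

```text
time: 2.4
ee_pos: [624.2, 164.4, 67.4]
tcp_rot: [[-0.999, 0.047, 0.001], [0.047, 0.999, 0.0], [-0.001, 0.0, -1.0]]
contact_force: [-0.1, 0.3, -0.2]
grip_width: -0.2
grasp_force: 0.0
```

Run:
```python
from w import *
st(); im=snap('wrist','w1.png'); snap('top','t2.png')
im=cv2.imread('pics/t2.png');cv2.imwrite('pics/t2c.png',np.hstack([cv2.resize(im[140:220,245:365],None,fx=3.3,fy=3.3),cv2.resize(cv2.imread('pics/w1.png'),(400,264))]))
print(proj('wrist',[(635.1,164.4,56)]))
```

```text
t 2.4 world [624.2 164.4  67.4] rack [-10.8 143.4  67.4] F [-0.1  0.3 -0.2] w -0.2
yaw err of tool y vs rack y 0.0007 tilt [0.0013 0.0003] q6 0.3
[[319.61689914 267.87857869]]
```

View pics/t2c.png

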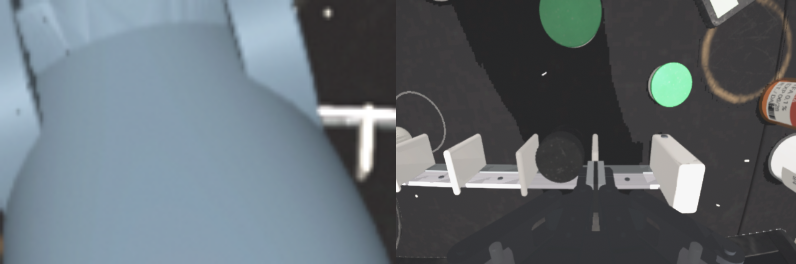

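The wrist view shows the shut fingertip at (595,175), in line with divider 1 at (595,148), which is the one next to the tall end. I'll descend.

{"fn": "send_rows", "kwargs": {
  "motion": [
    [0,0,0.003,0,0,0,0],
    [0,0,0.006,0,0,0,0],
    [0,0,0.008,0,0,0,0],
    [0,0,0.009,0,0,0,0],
    [0,0,0.01,0,0,0,0],
    [0,0,0.0105,0,0,0,0],
    [0,0,0.011,0,0,0,0],
    [0,0,0.0115,0,0,0,0],
    [0,0,0.0115,0,0,0,0]
  ]
}}

```text
time: 3.4
ee_pos: [624.1, 163.9, 55.8]
tcp_rot: [[-0.999, 0.048, 0.001], [0.048, 0.999, 0.0], [-0.001, 0.0, -1.0]]
contact_force: [-4.6, -1.3, 13.2]
grip_width: -0.0
grasp_force: 6.4
```

Contact on divider 1: 13 N at z = 55.8. Next is divider 2.

{"fn": "send_rows", "kwargs": {
  "motion": [
    [0,0,-0.012,0,0,0,0],
    [0,-0.01,-0.025,0,0,0,0],
    [0,-0.045,-0.025,0,0,0,0],
    [0,-0.072,-0.025,0,0,0,0],
    [0,-0.072,-0.02,0,0,0,0],
    [0,-0.072,-0.012,0,0,0,0],
    [0,-0.072,-0.006,0,0,0,0],
    [0,-0.072,-0.003,0,0,0,0],
    [0,-0.072,-0.0015,0,0,0,0],
    [0,-0.072,-0.0005,0,0,0,0],
    [0,-0.072,0,0,0,0,0],
    [0,-0.072,0,0,0,0,0]
  ]
}}

```text
time: 4.6
ee_pos: [620.4, 92.6, 55.8]
tcp_rot: [[-0.999, 0.047, 0.0], [0.047, 0.999, 0.0], [-0.0, 0.0, -1.0]]
contact_force: [-8.2, -0.2, 13.7]
grip_width: -0.2
grasp_force: 7.0
```

```bash
python3 -c "
from w import *
st()"
```

```text
t 4.6 world [620.4  92.6  55.8] rack [-11.2  71.5  55.8] F [-8.2 -0.2 13.7] w -0.2
yaw err of tool y vs rack y 0.001 tilt [0.0002 0.0003] q6 0.2
```

Divider 2 is touched with 14 N. The same move goes to divider 3.

{"fn": "send_rows", "kwargs": {
  "motion": [
    [0,0,-0.012,0,0,0,0],
    [0,-0.01,-0.025,0,0,0,0],
    [0,-0.045,-0.025,0,0,0,0],
    [0,-0.072,-0.025,0,0,0,0],
    [0,-0.072,-0.02,0,0,0,0],
    [0,-0.072,-0.012,0,0,0,0],
    [0,-0.072,-0.006,0,0,0,0],
    [0,-0.072,-0.003,0,0,0,0],
    [0,-0.072,-0.0015,0,0,0,0],
    [0,-0.072,-0.0005,0,0,0,0],
    [0,-0.072,0,0,0,0,0],
    [0,-0.072,0,0,0,0,0]
  ]
}}

```text
time: 5.8
ee_pos: [617.0, 20.7, 55.7]
tcp_rot: [[-0.999, 0.047, 0.0], [0.047, 0.999, 0.0], [-0.0, 0.0, -1.0]]
contact_force: [-7.5, 1.7, 14.5]
grip_width: 0.1
grasp_force: 7.0
```

All three are counted. I'll lift, then move to the +y side of the tin with the fingers 32 mm apart and turned −90° as a cradle.

{"fn": "send_rows", "kwargs": {
  "motion": [
    [0,0,-0.03,0,0,0,0.1],
    [0,0,-0.06,0,0,-0.1,0.38],
    [0.01,0.015,-0.065,0,0,-0.24,0.38],
    [0.025,0.035,-0.065,0,0,-0.38,0.38],
    [0.04,0.055,-0.065,0,0,-0.52,0.38],
    [0.055,0.075,-0.065,0,0,-0.66,0.38],
    [0.07,0.095,-0.065,0,0,-0.8,0.38],
    [0.085,0.115,-0.065,0,0,-0.94,0.38],
    [0.1,0.135,-0.065,0,0,-1.08,0.38],
    [0.115,0.155,-0.065,0,0,-1.22,0.38],
    [0.125,0.17,-0.065,0,0,-1.36,0.38],
    [0.129,0.1755,-0.065,0,0,-1.5,0.38]
  ]
}}

```text
time: 7.0
ee_pos: [495.8, 203.3, 120.0]
tcp_rot: [[-0.111, -0.994, 0.0], [-0.994, 0.111, 0.0], [-0.0, -0.0, -1.0]]
contact_force: [-0.0, 0.4, -0.5]
grip_width: 32.4
grasp_force: 0.0
```

{"fn": "send_rows", "kwargs": {
  "motion": [
    [0,0,0,0,0,-0.071,0.38],
    [0,0,0,0,0,-0.071,0.38],
    [0,0,0,0,0,-0.071,0.38],
    [0,0,0,0,0,-0.071,0.38]
  ]
}}

```text
time: 7.4
ee_pos: [496.8, 201.5, 119.8]
tcp_rot: [[-0.05, -0.999, 0.0], [-0.999, 0.05, 0.0], [-0.0, -0.0, -1.0]]
contact_force: [-0.3, -0.5, -0.9]
grip_width: 32.2
grasp_force: 0.0
```

Run:
```python
from w import *
st(); snap('wrist','w2.png')
print(proj('wrist',[(493.3,148.3,24),(493.3,148.3,0)]))
```

```text
t 7.4 world [496.8 201.5 119.8] rack [-139.9  174.4  119.8] F [-0.3 -0.5 -0.9] w 32.2
yaw err of tool y vs rack y 1.5692 tilt [0. 0.] q6 -1.14
[[318.25467961 141.53404849]
 [318.33721517 138.7900562 ]]
```

View pics/w2.png

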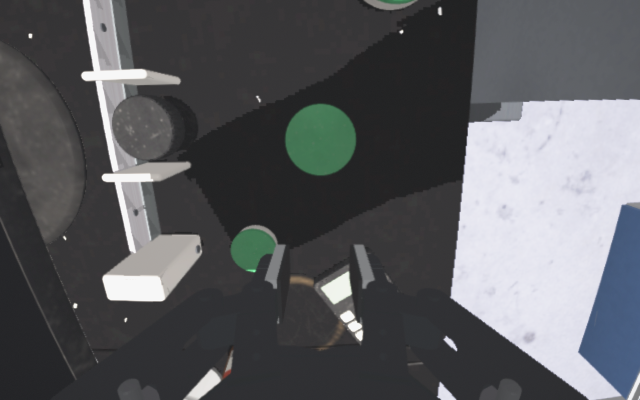

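The target tin is at (320,139), within 3 px of the prediction. The calculator corner (317,288) and the small tin (254,245) are close to where the fingers will land, so I'll check the clearance.

Run:
```python
from w import *
P=np.vstack([ray('wrist',[(317,290),(355,262)],14),ray('wrist',[(254,248)],24)])
c,n=np.cos(A),np.sin(A)
for p in P:
    d=p[:2]-PK; print(p.round(0),'rack',np.round([c*d[0]+n*d[1],-n*d[0]+c*d[1]],1))
```

```text
[502. 294.  14.] rack [-139.2  267.1]
[464. 265.  14.] rack [-175.7  235.8]
[556. 240.  24.] rack [-82.3 215.9]
```

Clear. I'll descend to z ≈ 6 mm.

{"fn": "send_rows", "kwargs": {
  "motion": [
    [0,0,0.02,0,0,0,0.38],
    [0,0,0.045,0,0,0,0.38],
    [0,0,0.07,0,0,0,0.38],
    [0,0,0.09,0,0,0,0.38],
    [0,0,0.1,0,0,0,0.38],
    [0,0,0.107,0,0,0,0.38],
    [0,0,0.111,0,0,0,0.38],
    [0,0,0.113,0,0,0,0.38],
    [0,0,0.113,0,0,0,0.38]
  ]
}}

```text
time: 8.35
ee_pos: [497.0, 201.6, 7.2]
tcp_rot: [[-0.048, -0.999, 0.001], [-0.999, 0.048, 0.0], [-0.0, -0.001, -1.0]]
contact_force: [0.8, -0.1, -1.1]
grip_width: 32.2
grasp_force: 0.0
```

```bash
python3 -c "
from w import *
st()"
```

```text
t 8.35 world [497.  201.6   7.2] rack [-139.7  174.5    7.2] F [ 0.8 -0.1 -1.1] w 32.2
yaw err of tool y vs rack y 1.5711 tilt [0.0006 0.0002] q6 -1.14
```

{"fn": "send_rows", "kwargs": {
  "motion": [
    [0.005,0,0,0,0,0,0.38],
    [0.011,0,0,0,0,0,0.38],
    [0.016,0,0,0,0,0,0.38],
    [0.02,0,0,0,0,0,0.38],
    [0.024,0,0,0,0,0,0.38],
    [0.029,0,0,0,0,0,0.38],
    [0.035,0,0,0,0,0,0.38],
    [0.041,0,0,0,0,0,0.38],
    [0.047,0,0,0,0,0,0.38],
    [0.053,0,0,0,0,0,0.38],
    [0.059,0,0,0,0,0,0.38],
    [0.063,0,0,0,0,0,0.38]
  ]
}}

```text
time: 9.55
ee_pos: [493.6, 138.0, 6.8]
tcp_rot: [[-0.048, -0.999, -0.0], [-0.999, 0.048, -0.0], [0.0, 0.0, -1.0]]
contact_force: [0.2, 0.7, 0.5]
grip_width: 32.2
grasp_force: 0.4
```

{"fn": "send_rows", "kwargs": {
  "motion": [
    [0.005,0,0,0,0,0,0.38],
    [0.011,0,0,0,0,0,0.38],
    [0.017,0,0,0,0,0,0.38],
    [0.023,0,0,0,0,0,0.38],
    [0.029,0,0,0,0,0,0.38],
    [0.034,0,0,0,0,0,0.38],
    [0.037,0,0,0,0,0,0.38],
    [0.039,0,0,0,0,0,0.38],
    [0.04,0,0,0,0,0,0.38],
    [0.04,0,0,0,0,0,0.38]
  ]
}}

```text
time: 10.55
ee_pos: [491.8, 98.6, 6.8]
tcp_rot: [[-0.048, -0.999, 0.0], [-0.999, 0.048, -0.0], [0.0, -0.0, -1.0]]
contact_force: [0.3, -0.1, -0.0]
grip_width: 32.1
grasp_force: 0.1
```

```bash
cat > tin.py <<'E'
from w import *
def tin(n):
    im=manip.grab_frame(n)[:,:,::-1]; im=im.copy(); cv2.imwrite(f'pics/{n}_tin.png',im)
    h=cv2.cvtColor(im,cv2.COLOR_BGR2HSV);m=cv2.inRange(h,(50,100,40),(88,255,255))
    N,l,s,ce=cv2.connectedComponentsWithStats(m);c,k=np.cos(A),np.sin(A)
    for i in range(1,N):
        if s[i,4]>60:
            x,y,w,hh,a=s[i]; P=ray(n,[ce[i]],24)[0]; d=P[:2]-PK
            print(n,'box',(x,y,w,hh),'area',a,'rack',np.round([c*d[0]+k*d[1],-k*d[0]+c*d[1]],1))
E
python3 - <<'E'
from tin import *
st()
for n in('top','scene','wrist'): tin(n)
E
```

```text
t 10.55 world [491.8  98.6   6.8] rack [-139.9   71.4    6.8] F [ 0.3 -0.1 -0. ] w 32.1
yaw err of tool y vs rack y 1.5712 tilt [ 0.     -0.0001] q6 -1.33
top box (np.int32(255), np.int32(202), np.int32(19), np.int32(19)) area 271 rack [-78.6 222.3]
scene box (np.int32(268), np.int32(187), np.int32(16), np.int32(11)) area 135 rack [-86.3 213.5]
scene box (np.int32(294), np.int32(225), np.int32(34), np.int32(45)) area 1043 rack [-180.    -2.4]
wrist box (np.int32(366), np.int32(0), np.int32(184), np.int32(176)) area 25514 rack [-198.   -17.3]
wrist box (np.int32(258), np.int32(148), np.int32(123), np.int32(118)) area 11084 rack [-141.7   35.7]
```

The wrist camera puts the tin at rack (−142, 35.7), which is on the third gap's line (y = 36). The large tin at rack (−196,−16) blocks a square approach from behind. So I'll come in with the cradle at −45° and turn it to 0° while pushing. First I'll retract, lift and turn.

{"fn": "send_rows", "kwargs": {
  "motion": [
    [-0.01,0,0,0,0,0,0.38],
    [-0.02,0,-0.005,0,0,0,0.38],
    [-0.02,0,-0.035,0,0,0,0.38],
    [-0.02,0,-0.07,0,0,0,0.38],
    [-0.02,0,-0.08,0,0,0.14,0.38],
    [-0.02,0.005,-0.08,0,0,0.28,0.38],
    [-0.015,0.01,-0.08,0,0,0.42,0.38],
    [-0.01,0.015,-0.08,0,0,0.56,0.38],
    [-0.005,0.02,-0.08,0,0,0.7,0.38],
    [0,0.025,-0.08,0,0,0.84,0.38],
    [0.0,0.03,-0.08,0,0,0.98,0.38],
    [0.002,0.035,-0.08,0,0,1.12,0.38]
  ]
}}

```text
time: 11.9
ee_pos: [456.6, 99.2, 87.2]
tcp_rot: [[-0.922, -0.388, 0.0], [-0.388, 0.922, 0.0], [-0.0, 0.0, -1.0]]
contact_force: [-0.4, 0.3, -0.7]
grip_width: 32.2
grasp_force: 0.0
```

{"fn": "send_rows", "kwargs": {
  "motion": [
    [0,0,0,0,0,0.14,0.38],
    [0,0,0,0,0,0.28,0.38],
    [0,0,0,0,0,0.42,0.38],
    [0,0,0,0,0,0.56,0.38],
    [0,0,0,0,0,0.7,0.38],
    [0,0,0,0,0,0.84,0.38],
    [0,0,0,0,0,0.98,0.38],
    [0,0,0,0,0,1.12,0.38],
    [0,0,0,0,0,1.236,0.38],
    [0,0,0,0,0,1.236,0.38],
    [0,0,0,0,0,1.236,0.38],
    [0,0,0,0,0,1.236,0.38]
  ]
}}

```text
time: 13.1
ee_pos: [456.8, 98.6, 86.9]
tcp_rot: [[-0.675, 0.738, 0.0], [0.738, 0.675, 0.0], [-0.0, 0.0, -1.0]]
contact_force: [0.4, -0.2, 0.2]
grip_width: 32.7
grasp_force: 0.0
```

Run:
```python
from tin import *
st()
for n in('wrist','top','scene'): tin(n)
T=np.array(manip.camera_info('wrist')['world_to_cam']);print('cam',-T[:3,:3].T@T[:3,3])
```

```text
t 13.1 world [456.8  98.6  86.9] rack [-174.9   69.7   86.9] F [ 0.4 -0.2  0.2] w 32.7
yaw err of tool y vs rack y -0.7817 tilt [0.0001 0.0001] q6 1.04
wrist box (np.int32(521), np.int32(138), np.int32(56), np.int32(56)) area 2390 rack [-86.1 218.9]
wrist box (np.int32(179), np.int32(229), np.int32(87), np.int32(68)) area 4222 rack [-206.7  -12.8]
wrist box (np.int32(290), np.int32(237), np.int32(60), np.int32(64)) area 3148 rack [-145.2   40.2]
top box (np.int32(255), np.int32(202), np.int32(19), np.int32(19)) area 261 rack [-78.4 223.1]
scene box (np.int32(268), np.int32(187), np.int32(12), np.int32(11)) area 105 rack [-89.3 216.4]
scene box (np.int32(294), np.int32(225), np.int32(34), np.int32(45)) area 1054 rack [-179.8   -1.9]
cam [402.87621912 156.31800252 229.18626963]
```

View pics/wrist_tin.png

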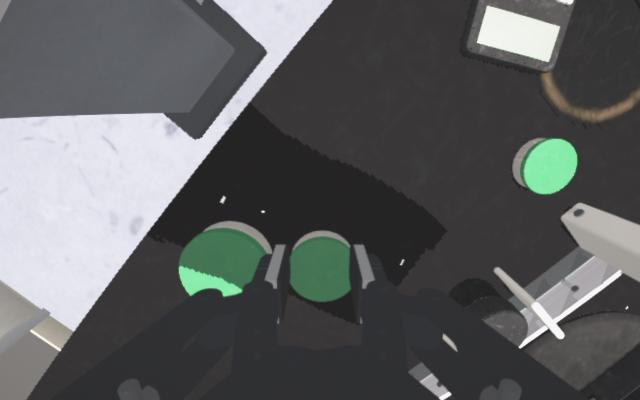

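The wrist view shows the tin (320,268) ahead of the fingers and centred between them, with the large tin at (225,265) to the left. By calculation the left finger lands about 18 mm clear of it. Descending.

{"fn": "send_rows", "kwargs": {
  "motion": [
    [0,0,0.02,0,0,0,0.38],
    [0,0,0.045,0,0,0,0.38],
    [0,0,0.06,0,0,0,0.38],
    [0,0,0.07,0,0,0,0.38],
    [0,0,0.076,0,0,0,0.38],
    [0,0,0.08,0,0,0,0.38],
    [0,0,0.08,0,0,0,0.38]
  ]
}}

```text
time: 13.95
ee_pos: [456.8, 98.3, 6.8]
tcp_rot: [[-0.673, 0.74, -0.0], [0.74, 0.673, 0.0], [0.0, -0.0, -1.0]]
contact_force: [0.8, -0.6, -0.2]
grip_width: 32.5
grasp_force: 0.0
```

```bash
cat > plan.py <<'E'
from w import *
# TCP for tin (x,y) and axis phi(deg); rows from current measured pose; tool -x leads
def rows(wps,d=35,z=6.8):
    s=manip.sense();R=np.array(s['tcp_rot']);p=np.array(s['ee_pos'])
    c,n=np.cos(A),np.sin(A);ph0=np.degrees(np.arctan2(R[1,1],R[0,1]))-90-np.degrees(A)
    for x,y,f in wps:
        a=np.radians(f);q=np.array([x-d*np.cos(a),y-d*np.sin(a)])
        W=np.array([PK[0]+c*q[0]-n*q[1],PK[1]+n*q[0]+c*q[1],z])
        print(np.round(R.T@(W-p)/1000,4).tolist(),round(-np.radians(f-ph0),3))
E
python3 - <<'E'
from plan import *
st()
rows([(-150,44,-45),(-146,40,-45),(-141.7,35.7,-45),(-138,34.3,-42),(-134,32.9,-38),(-130,31.5,-34),(-126,30.2,-30),(-122,29,-26),(-118,28,-22),(-114,27.3,-18),(-110,27,-14),(-106,27,-10)])
E
```

```text
t 13.95 world [456.8  98.3   6.8] rack [-174.9   69.4    6.8] F [ 0.8 -0.6 -0.2] w 32.5
yaw err of tool y vs rack y -0.7847 tilt [-0.  0.] q6 1.04
[-0.0006, -0.0004, -0.0] 0.001
[-0.0062, -0.0004, -0.0] 0.001
[-0.0123, -0.0004, -0.0] 0.001
[-0.0159, -0.0006, -0.0] -0.052
[-0.02, -0.0012, -0.0] -0.121
[-0.0242, -0.0018, -0.0] -0.191
[-0.0285, -0.0023, -0.0] -0.261
[-0.0329, -0.0026, -0.0] -0.331
[-0.0373, -0.0028, -0.0] -0.401
[-0.0416, -0.0027, -0.0] -0.471
[-0.0459, -0.0022, -0.0] -0.54
[-0.05, -0.0014, -0.0] -0.61
```

{"fn": "send_rows", "kwargs": {
  "motion": [
    [-0.003,0,0,0,0,0,0.38],
    [-0.0075,-0.0005,0,0,0,0,0.38],
    [-0.0123,-0.0005,0,0,0,0,0.38],
    [-0.016,-0.0006,0,0,0,-0.05,0.38],
    [-0.02,-0.0012,0,0,0,-0.12,0.38],
    [-0.0242,-0.0018,0,0,0,-0.19,0.38],
    [-0.0285,-0.0023,0,0,0,-0.26,0.38],
    [-0.033,-0.0026,0,0,0,-0.33,0.38],
    [-0.0373,-0.0028,0,0,0,-0.4,0.38],
    [-0.0416,-0.0027,0,0,0,-0.47,0.38],
    [-0.046,-0.0022,0,0,0,-0.54,0.38],
    [-0.05,-0.0014,0,0,0,-0.61,0.38]
  ]
}}

```text
time: 15.15
ee_pos: [489.7, 59.9, 7.0]
tcp_rot: [[-0.976, 0.219, 0.0], [0.219, 0.976, 0.0], [-0.0, 0.0, -1.0]]
contact_force: [-0.6, 0.1, 1.3]
grip_width: 32.4
grasp_force: 0.4
```

Run:
```python
from plan import *
from tin import tin
st()
for n in('wrist','scene'): tin(n)
cv2.imwrite('pics/both.png',np.vstack([cv2.resize(cv2.imread('pics/wrist_tin.png')[150:350,150:500],(525,300)),cv2.resize(cv2.imread('pics/scene_tin.png')[140:290,230:455],(450,300)).repeat(1,1) if 0 else cv2.resize(cv2.imread('pics/scene_tin.png')[140:290,230:455],(525,300))]))
rows([(-103,27.5,-6),(-99,28.5,-2),(-95,29.5,0),(-90,31,0),(-85,32.5,0),(-80,34,0),(-75,35.3,0),(-71,36,0)])
```

```text
t 15.15 world [489.7  59.9   7. ] rack [-140.1   32.6    7. ] F [-0.6  0.1  1.3] w 32.4
yaw err of tool y vs rack y -0.1723 tilt [0.0001 0.    ] q6 0.34
wrist box (np.int32(105), np.int32(98), np.int32(168), np.int32(164)) area 20868 rack [-199.3  -16.5]
wrist box (np.int32(277), np.int32(275), np.int32(85), np.int32(75)) area 4846 rack [-118.6   29. ]
wrist box (np.int32(611), np.int32(274), np.int32(29), np.int32(60)) area 1268 rack [-89.2 199.1]
scene box (np.int32(268), np.int32(187), np.int32(17), np.int32(11)) area 146 rack [-84.9 212.7]
scene box (np.int32(322), np.int32(225), np.int32(13), np.int32(13)) area 70 rack [-109.1    1.2]
scene box (np.int32(294), np.int32(243), np.int32(34), np.int32(27)) area 703 rack [-196.5  -18.3]
[-0.0023, -0.0011, 0.0002] -0.069
[-0.0063, -0.0018, 0.0002] -0.139
[-0.0103, -0.0014, 0.0002] -0.174
[-0.015, 0.001, 0.0002] -0.174
[-0.0196, 0.0033, 0.0002] -0.174
[-0.0243, 0.0057, 0.0002] -0.174
[-0.029, 0.0078, 0.0002] -0.174
[-0.0328, 0.0092, 0.0002] -0.174
```

View pics/both.png

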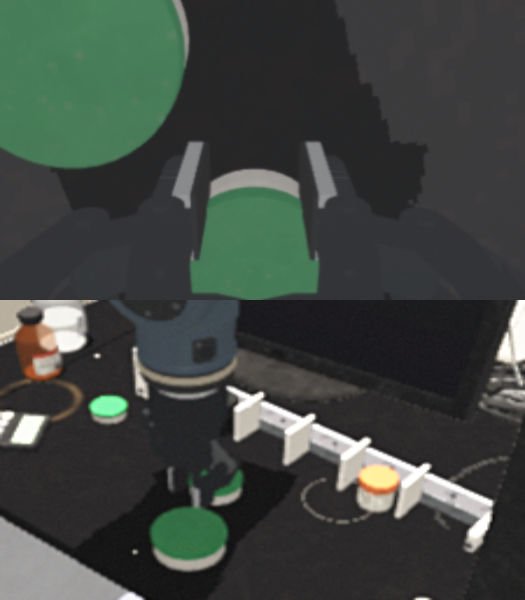

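The tin sits in the cradle and the large tin hasn't moved. Continue steering it onto the gap line.

{"fn": "send_rows", "kwargs": {
  "motion": [
    [-0.003,-0.001,0,0,0,-0.07,0.38],
    [-0.0065,-0.0018,0,0,0,-0.14,0.38],
    [-0.0105,-0.0014,0,0,0,-0.174,0.38],
    [-0.015,0.001,0,0,0,-0.174,0.38],
    [-0.0195,0.0033,0,0,0,-0.174,0.38],
    [-0.0243,0.0057,0,0,0,-0.174,0.38],
    [-0.029,0.0078,0,0,0,-0.174,0.38],
    [-0.032,0.0089,0,0,0,-0.174,0.38],
    [-0.0328,0.0092,0,0,0,-0.174,0.38],
    [-0.0328,0.0092,0,0,0,-0.174,0.38]
  ]
}}

```text
time: 16.25
ee_pos: [523.4, 62.1, 6.8]
tcp_rot: [[-0.999, 0.049, -0.0], [0.049, 0.999, -0.0], [0.0, -0.0, -1.0]]
contact_force: [-0.8, -0.2, 0.7]
grip_width: 32.4
grasp_force: 0.0
```

Run:
```python
from plan import *
st(); im=snap('wrist','w5.png')
# expected: tin lid outline (z=24) centre 35 ahead, plus gap centre line & divider fronts
c,n=np.cos(A),np.sin(A)
def K(l): l=np.array(l,float); return np.c_[PK[0]+c*l[:,0]-n*l[:,1],PK[1]+n*l[:,0]+c*l[:,1],l[:,2]]
t=np.linspace(0,2*np.pi,60)
for q in proj('wrist',K([(-71+29*np.cos(a),36+29*np.sin(a),24) for a in t])): cv2.circle(im,tuple(int(round(v)) for v in q),1,(0,0,255),-1)
for q in proj('wrist',K([(-23,72,56),(-23,0,56),(-23,144,56)])): cv2.circle(im,tuple(int(round(v)) for v in q),3,(255,0,255),-1)
cv2.imwrite('pics/w5o.png',im)
```

```text
t 16.25 world [523.4  62.1   6.8] rack [-106.6   36.5    6.8] F [-0.8 -0.2  0.7] w 32.4
yaw err of tool y vs rack y -0.0009 tilt [-0. -0.] q6 0.17
```

View pics/w5o.png

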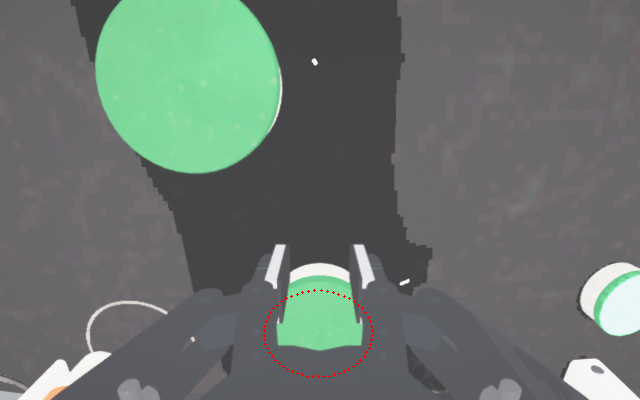

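The tin is centred in the cradle at column 320, sitting about 9 mm closer to the fingers than modelled. The TCP is at y = 36.5, on the gap line, so I'll push straight in.

{"fn": "send_rows", "kwargs": {
  "motion": [
    [-0.004,0,0,0,0,0,0.38],
    [-0.009,-0.0005,0,0,0,0,0.38],
    [-0.014,-0.0005,0,0,0,0,0.38],
    [-0.019,-0.0005,0,0,0,0,0.38],
    [-0.024,-0.0005,0,0,0,0,0.38],
    [-0.029,-0.0005,0,0,0,0,0.38],
    [-0.034,-0.0005,0,0,0,0,0.38],
    [-0.039,-0.0005,0,0,0,0,0.38],
    [-0.044,-0.0005,0,0,0,0,0.38],
    [-0.048,-0.0005,0,0,0,0,0.38],
    [-0.051,-0.0005,0,0,0,0,0.38],
    [-0.053,-0.0005,0,0,0,0,0.38]
  ]
}}

```text
time: 17.5
ee_pos: [576.5, 59.0, 6.8]
tcp_rot: [[-0.999, 0.049, -0.0], [0.049, 0.999, 0.0], [0.0, 0.0, -1.0]]
contact_force: [-1.7, -0.1, 1.1]
grip_width: 32.3
grasp_force: 0.3
```

{"fn": "send_rows", "kwargs": {
  "motion": [
    [-0.002,0,0,0,0,0,0.38],
    [-0.004,0,0,0,0,0,0.38],
    [-0.006,0,0,0,0,0,0.38],
    [-0.007,0,0,0,0,0,0.38],
    [-0.008,0,0,0,0,0,0.38]
  ]
}}

```text
time: 18.0
ee_pos: [584.3, 58.6, 6.8]
tcp_rot: [[-0.999, 0.049, -0.0], [0.049, 0.999, -0.0], [0.0, -0.0, -1.0]]
contact_force: [-0.9, -0.4, -0.5]
grip_width: 32.3
grasp_force: 0.3
```

```bash
python3 -c "
from w import *
st()"
```

```text
t 18.0 world [584.3  58.6   6.8] rack [-45.6  35.9   6.8] F [-0.9 -0.4 -0.5] w 32.3
yaw err of tool y vs rack y -0.0008 tilt [-0. -0.] q6 0.15
```

{"fn": "send_rows", "kwargs": {
  "motion": [
    [-0.001,0,0,0,0,0,0.38],
    [-0.002,0,0,0,0,0,0.38],
    [-0.003,0,0,0,0,0,0.38],
    [-0.004,0,0,0,0,0,0.38],
    [-0.004,0,0,0,0,0,0.38]
  ]
}}

```text
time: 18.5
ee_pos: [587.7, 58.5, 6.6]
tcp_rot: [[-0.999, 0.049, -0.001], [0.049, 0.999, 0.0], [0.001, -0.0, -1.0]]
contact_force: [-5.1, -0.2, 1.3]
grip_width: 32.5
grasp_force: 2.2
```

{"fn": "send_rows", "kwargs": {
  "motion": [
    [-0.001,0,0,0,0,0,0.38],
    [-0.002,0,0,0,0,0,0.38],
    [-0.0025,0,0,0,0,0,0.38],
    [-0.0025,0,0,0,0,0,0.38]
  ]
}}

```text
time: 18.9
ee_pos: [588.4, 58.4, 6.3]
tcp_rot: [[-0.999, 0.049, -0.004], [0.049, 0.999, 0.0], [0.004, -0.0, -1.0]]
contact_force: [-15.7, 0.5, 9.0]
grip_width: 32.3
grasp_force: 7.8
```

Firm resistance: 16 N with the TCP at rack x ≈ −41.5, where the home position was expected. I'll back off and lift away.

{"fn": "send_rows", "kwargs": {
  "motion": [
    [0.002,0,0,0,0,0,0.38],
    [0.006,0,0,0,0,0,0.38],
    [0.015,0,0,0,0,0,0.38],
    [0.03,0,0,0,0,0,0.38],
    [0.04,0,-0.01,0,0,0,0.38],
    [0.045,0,-0.05,0,0,0,0.38],
    [0.06,0,-0.09,0,0,0,0.38],
    [0.09,0,-0.13,0,0,0,0.38],
    [0.13,0,-0.17,0,0,0,0.38],
    [0.17,0,-0.2,0,0,0,0.38],
    [0.2,0,-0.22,0,0,0,0.38],
    [0.2,0,-0.22,0,0,0,0.38]
  ]
}}

```text
time: 20.1
ee_pos: [389.0, 68.3, 230.8]
tcp_rot: [[-0.999, 0.048, 0.006], [0.048, 0.999, 0.001], [-0.006, 0.001, -1.0]]
contact_force: [2.4, 0.1, 0.1]
grip_width: 32.6
grasp_force: 0.0
```

Run:
```python
from tin import *
st()
for n in('top','scene'): tin(n)
a=cv2.imread('pics/top_tin.png')[155:285,245:455];b=cv2.imread('pics/scene_tin.png')[140:280,230:450]
cv2.imwrite('pics/fin.png',np.vstack([cv2.resize(a,(485,300),interpolation=2),cv2.resize(b,(485,300),interpolation=2)]))
```

```text
t 20.1 world [389.   68.3 230.8] rack [-241.1   36.2  230.8] F [2.4 0.1 0.1] w 32.6
yaw err of tool y vs rack y -0.0001 tilt [0.0056 0.0011] q6 0.22
top box (np.int32(328), np.int32(176), np.int32(25), np.int32(24)) area 448 rack [-11.   36.9]
top box (np.int32(255), np.int32(202), np.int32(19), np.int32(19)) area 272 rack [-78.6 222.3]
top box (np.int32(343), np.int32(248), np.int32(30), np.int32(15)) area 291 rack [-176.1  -12.6]
scene box (np.int32(268), np.int32(188), np.int32(17), np.int32(10)) area 144 rack [-85.2 212.4]
scene box (np.int32(333), np.int32(201), np.int32(19), np.int32(15)) area 232 rack [-17.7  32.1]
scene box (np.int32(294), np.int32(243), np.int32(35), np.int32(27)) area 711 rack [-196.4  -18.2]
```

View pics/fin.png

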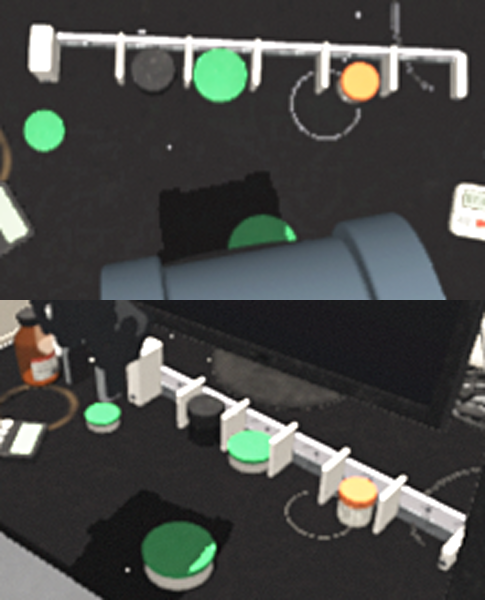

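The tin is home in the third gap, measured at rack (−11, 36.9) against a target of (−10.5, 36). The pots and the other objects are undisturbed and the arm is clear.

```bash
python3 -c "
from station import manip
print(manip.job_done())"
```

```text
the job is handed in; nothing more can be done
None
```

I touched dividers 1, 2 and 3 in order from the tall end and pushed the 58 mm tin home against the back of the third gap; the last pictures show the pots and surroundings undisturbed, and I handed the job in at about 20 s of robot time.

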